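# Spring check of a tube-rotator belt tensioner

### The job

The belt is off this tube-rotator drive, so check its sprung tensioner: push sideways on the idler roller at the end of the tensioner arm with a steady 12 N, hold that for a good second and note where the arm's needle stands on the scale. Ease the arm back to its rest without letting it snap back, then slide the black marker along the rim of the scale to where the needle stood under the push, and let go. Never push the arm with more than 18 N, and leave the things lying around where they are.

Things in the scene. Friction and masses are not known exactly. Their poses are not given: they have to be found in the camera images.
- unit: Fixed aluminium plate, 12 mm thick, carrying all below. Origin on the bench under the arm's vertical pivot; plate from -56 to 220 mm in its x, -105 to 185 mm in its y. White scale arc 154 to 176 mm from the pivot, -0.32 to 0.78 rad anticlockwise from the plate's x, ticks every 0.05 rad (every fifth long). A bare pulley, 48 mm wide, top at z 42 mm, stands at (0, 135) mm.
- hub: Dark steel disc, 60 mm across, clamped on the plate at the pivot; it does not move in use, but is clamped at a different angle each time (-0.24 to +0.04 rad about the unit's z). Origin on the pivot at bench level; its x axis is the arm's rest direction.
- swing: Aluminium tensioner arm, 20 mm wide, top at z 28 mm, with a torsion spring on its pivot boss (top z 58 mm). Origin on the pivot at bench level, x along the arm. It rests on a stop, its x along the hub's x, and swings only anticlockwise seen from above (to the unit's +y), up to 0.52 rad, the spring pushing back ever harder; strength not known (12 N comes well inside the travel).
- roller (a point): Axis of the fixed steel idler roller (upright cylinder 28 mm across, z 22 to 64 mm above the bench) at the arm's end, 125 mm from the pivot; the point is at z 50 mm. Push here, square to the arm, from its clockwise side, say with the side of the closed fingers. Axes as the arm's.
- needle_tip (a point): Tip of the arm's thin needle over the scale, 160 mm from the pivot on the arm's centre line, z 21 mm.
- marker: Black plastic marker sliding stiffly (about 1.3 N) along the outer rim of the scale round the pivot, -0.30 to 0.74 rad from the unit's x; stays where left. Origin on the pivot at bench level, x from the pivot to the marker: it marks the needle's reading when its x lies as the arm's x lay. It starts beyond the reading, anticlockwise.
- tab (a point): Upright tab of the marker, to pinch from above: 190 mm from the pivot, 10 mm thick along the rim, 22 mm across it, z 23 to 65 mm (its foot is 24 mm along the rim, 22 mm across, z 14 to 24 mm); the point is in its middle at z 50 mm. Axes as the marker's.
- screwdriver: Screwdriver, 170 mm long, lying on the bench beside the unit (bystander).
- spare_roller: Steel bush 28 mm across, 30 mm high, standing on the unit's plate (bystander).
- tube_cap: Small blue cap, 22 mm across, 12 mm high, on the unit's plate (bystander).
- brown_bottle: Brown jar 48 mm across, 85 mm high (bystander).
- tube_stand: Blue round foot, 64 mm across, with a capped tube, 109 mm high (bystander).
- gel_frame: Flat green frame, about 120 x 82 x 20 mm, lying on the bench (bystander).

How it is judged (in metres and radians):
On the way, in this order (a step that is already met when the one before it is completed fails the run):
1. the fingers push the arm with 10.5 to 13.5 N, off its rest, for 1 s (contact force between the fingers and swing between 10.5 and 13.5 N and angle between the x axis of swing and the x axis of hub, either way round between 0.2 and 0.36 rad), for 1 s.
2. the arm is back at its rest (within 0.03 rad) and slow (angle between the x axis of swing and the x axis of hub, either way round below 0.03 rad and angular speed of swing below 0.2 rad/s), for 0.2 s.
At the end, for the whole second after the job is handed in: The marker stands still at the reading that the needle showed under 12 N (within 0.06 rad, 11 mm along the rim: what the 10.5 to 13.5 N allowed makes, and 4 mm for the setting), the arm is at its rest (within 0.03 rad) and both are released (angle between the x axis of marker and the x axis of hub, either way round between 0.22 and 0.34 rad and y of tab in the frame of hub above 0 m and angle between the x axis of swing and the x axis of hub, either way round below 0.03 rad and angular speed of marker below 0.05 rad/s and contact force between the fingers and marker below 0.1 N and contact force between the fingers and swing below 0.1 N); the robot touches nothing.
It fails at once if the arm is pushed with more than 18 N (contact force between anything else and swing above 18 N).
It fails at once if the arm snaps back or is struck (over 2.5 rad/s) (angular speed of swing above 2.5 rad/s).
It fails at once if a bystander is moved by more than 20 mm (distance of any of screwdriver, spare_roller, tube_cap, brown_bottle, tube_stand, gel_frame from where it was at the start of the episode above 0.02 m).
It also fails if it takes over 61 s, if anything falls off the work surface, if the arm or the gripper's body presses on something with over 40 N, if the wrist force passes 120 N, or if a joint passes its speed limit or range.

### The arm

A 6-joint arm with a two-finger parallel gripper is mounted at the origin on the work surface. World frame = base frame: x ahead of the robot, y to its left, z up, the work surface at z = 0. Lengths are in mm, angles in rad, forces in N, time in s.
With the tool pointing down it reaches from about 350 to 775 mm from the base axis. Payload 7.3 kg.
Tool frame: the origin (TCP) lies at the very end of the fingers, on their centre line; the grasp point (between the pads) lies 19 mm behind it; z points along the fingers, y is the line along which they close (so a half turn about z gives the same grasp; the last joint's range is limited). The gripper opens to 92 mm and grips with 3 to 60 N. Pads are 19 mm wide; open, the fingers measure 130 mm over their backs; the gripper's body (75 mm by 190 mm) begins 47 mm behind the grasp point.
Start: joints at [1.049, 0.342, 1.524, -0, 1.275, -0.146], TCP at [192.671, 488.388, 226.741] pointing down, gripper open.
Joint ranges: [-2.53, 2.53], [-0.77, 2.02], [0.04, 2.7], [-1, 4.14], [0.28, 2.66], [-3.11, 3.11]. Speed limits (rad/s): [2.57, 2.57, 3.14, 3.14, 3.14, 3.14].

### API

Orientations are given as [roll, pitch, yaw] about the fixed x, y, z axes, in that order (R = Rz(yaw) Ry(pitch) Rx(roll)).
In Python, from plant import get_obs, vision, workorder gives the robot as it stands.
- The arm moves only by the shell command python3 -m pendant 'ROWS' [OPENING]. ROWS is a JSON object of lists of equal length, an entry for each row: "dp": the shift along the tool's x, y, z in m, a list of three; "rotation": the turn, a rotation vector about the tool's x, y, z in rad, a list of three. A call has 1 to 8 rows; each row is the pose to reach, as a shift and turn from the pose commanded when the call began, along the tool's axes at that moment; what a row does not reach only later rows make up. A row lasts 1/8 s, in which the tool goes at most 62.5 mm and 10.7 degrees, less where a joint would pass 70% of its speed; a pose out of reach is approached as far as the arm can. A call with a gripper value outside its range is refused whole. OPENING is the finger opening in m, from 0 to 0.0918, set as the call begins (- or left out, the last holds). The fingers move at their own pace and stop on an object; the grip force is fixed at half the most. Time passes only in rows, so rows that repeat a pose let the fingers close. It gives the time, the measured TCP pose, the force, the opening and the grip force at its end, in the units of the state.
- get_obs(): the state, without advancing time (a new reading comes with each control period).
- vision.capture(name): name is "scene" or "top" or "wrist"; returns a dict with "pixels" (480x640x3 uint8, red, green, blue), "vfov" (degrees; the focal length in pixels is half the picture's height over the tangent of half this angle, whatever the lens; pixels are square), "cx", "cy" (the principal point, pixels), "dist" ([k1, k2, p1, p2, k3] as OpenCV has them; the pictures are not rectified), "pose" (4x4, takes a point from camera to world coordinates); the wrist camera has in their place "T_tool_cam" (4x4, takes a point from camera to tool coordinates, whose origin is the TCP and whose axes are the flange's). Camera axes: x right, y up, looking along -z (the intrinsics and any distortion apply to the point x, -y, -z); pixel columns grow to the right and rows downward; lengths in mm; the calibration is good to about 2 mm. A picture is of the moment at which its call begins: read the wrist's pose just before it. There is no depth.
- workorder.close_job(): hands the job in; it is judged then, once.
The state is a dict: "time": time; "joint_positions": joint angles; "dq": joint speeds; "tau": joint torques, N m; "tool_pos": TCP position; "tcp_rot": TCP orientation; "contact_force": force on the tool from outside, world axes, zero at the start; "moment": the same for the moment, N m; "grip_width": finger opening in mm; "finger_force": force on a finger pad.
Only numpy, scipy, OpenCV 4.12 (cv2) and the standard library are available. Lean on these libraries where they do the work, as an engineer would, in place of code of your own. Each camera call takes 0.05 s, during which the arm holds its last target. There are 200 camera calls.

## Working session

There is one attempt and no reset: what is moved stays moved. The work goes in short steps, Python scripts to look and compute and a shell command to move; the robot and the scene stay as the last step left them, time stands still between calls to the robot, and variables do not carry over. Pictures are saved under pics/ and viewed, at most 10 in all, crops included, and the job is handed in when it is done.

```bash
ls; mkdir -p pics; python3 - <<'E'
from plant import get_obs, vision
import cv2,pickle
o=get_obs();print(o)
d={}
for n in("scene","top"):
    c=vision.capture(n);d[n]=c;cv2.imwrite(f"pics/{n}0.png",c["pixels"][:,:,::-1])
    print(n,c["vfov"],c["cx"],c["cy"],c["dist"],c["pose"])
pickle.dump(d,open("cap0.pkl","wb"))
E
```

```text
pics
{'time': 0.0, 'joint_positions': array([ 1.04903363e+00,  3.42717112e-01,  1.52503136e+00, -8.67846994e-06,
        1.27542090e+00, -1.46008060e-01]), 'dq': array([-0.00033206, -0.00091697, -0.00101414, -0.00234621, -0.00019664,
       -0.00029111]), 'tau': array([-1.78121936e-03, -4.31237698e+01, -2.44224626e+01,  7.15595065e-02,
        5.59166784e-02, -1.71222337e-04]), 'tool_pos': array([192.43495444, 488.00737498, 226.04288421]), 'tcp_rot': array([-3.14003151e+00, -2.21185592e-04,  2.76584038e+00]), 'contact_force': array([-0.44428226,  0.19845913, -0.42472864]), 'moment': array([ 0.01667646, -0.01697856, -0.01855729]), 'finger_force': 0.0, 'grip_width': 91.45765007587649}
scene 43.153598431259155 320.8232621133553 241.83196262236464 [0.05128348 0.         0.         0.         0.        ] [[-7.65285067e-01 -5.48048625e-01  3.37611419e-01  1.01991960e+03]
 [ 6.43685963e-01 -6.49391259e-01  4.04918972e-01  6.12769987e+02]
 [-2.67338136e-03  5.27194175e-01  8.49740640e-01  1.25810324e+03]
 [ 0.00000000e+00  0.00000000e+00  0.00000000e+00  1.00000000e+00]]
top 56.548194353550166 315.43213075925553 240.55809069126553 [-0.03158536  0.          0.          0.          0.        ] [[ 2.21588014e-02  9.84328440e-01 -1.74947160e-01  3.25589612e+02]
 [-9.99513422e-01  2.56540290e-02  1.77423338e-02  2.75812125e+01]
 [ 2.19523833e-02  1.74468886e-01  9.84417950e-01  1.12160687e+03]
 [ 0.00000000e+00  0.00000000e+00  0.00000000e+00  1.00000000e+00]]
```

View pics/top0.png

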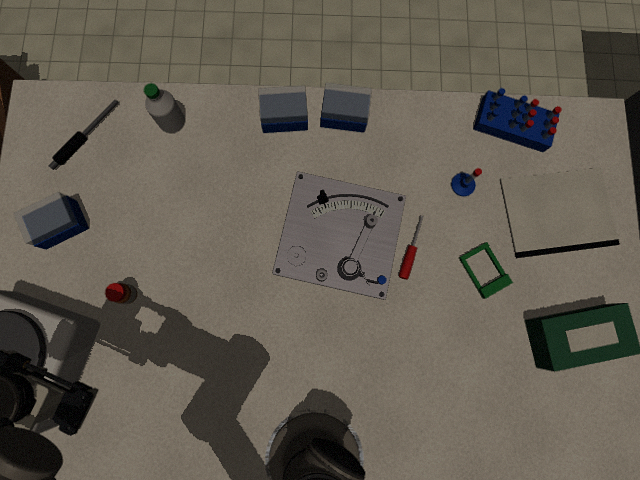

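View pics/scene0.png

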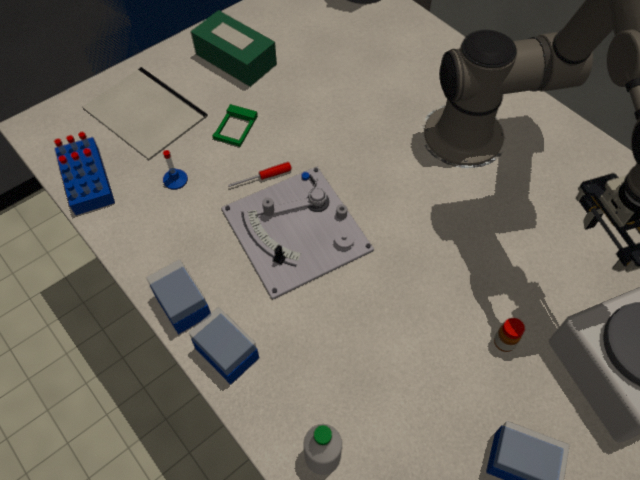

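The top view shows the plate with corners near (300,172), (407,194), (386,300) and (273,274). The pivot is near (348,267), the roller at (370,220) and the marker at (322,197). The scene view has the roller at (268,204), the pivot at (318,197) and the marker at (280,254). I'll enlarge both for measuring.

```bash
python3 - <<'E'
import cv2,pickle
d=pickle.load(open("cap0.pkl","rb"))
t=d["top"]["pixels"][165:305,268:428,::-1];s=d["scene"]["pixels"][160:300,215:375,::-1]
f=lambda i:cv2.convertScaleAbs(cv2.resize(i,None,fx=5,fy=4*5/4,interpolation=cv2.INTER_CUBIC)[:600],alpha=1.4)
cv2.imwrite("pics/tc.png",f(t)[:600]);cv2.imwrite("pics/sc.png",f(s)[:600])
E
```

```text
(no output)
```

View pics/tc.png

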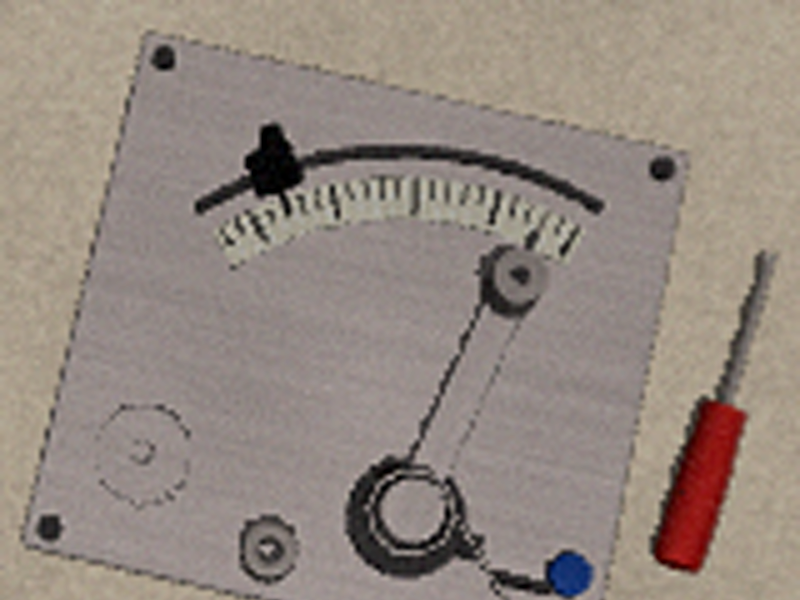

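View pics/sc.png

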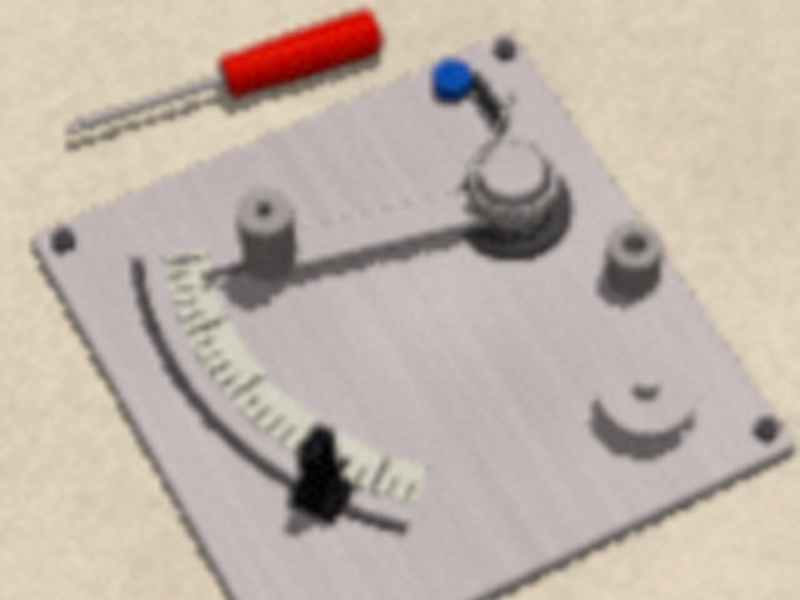

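Both crops are clear. Crop pixels in the top view:
- boss top (412,511)
- roller top (518,275)
- tab top about (271,130)
- plate corners (145,33) and (690,152)

In the scene view:
- boss top (516,168)
- roller top (264,208)
- tab top about (320,433)

```bash
cat > h.py <<'E'
import numpy as np,cv2
def ray(c,uv,pose=None):
    f=240/np.tan(np.radians(c["vfov"])/2)
    K=np.array([[f,0,c["cx"]],[0,f,c["cy"]],[0,0,1.]])
    x,y=cv2.undistortPoints(np.array([[uv]],float),K,np.array(c["dist"],float))[0,0]
    P=c["pose"] if pose is None else pose
    return P[:3,3],P[:3,:3]@np.array([x,-y,-1])
def plane(c,uv,z,pose=None):
    o,d=ray(c,uv,pose);return o+d*(z-o[2])/d[2]
def tri(rs):
    A=0;b=0
    for o,d in rs:
        d=d/np.linalg.norm(d);M=np.eye(3)-np.outer(d,d);A=A+M;b=b+M@o
    return np.linalg.solve(A,b)
E
python3 - <<'E'
import pickle,numpy as np
from h import *
np.set_printoptions(precision=1,suppress=True)
d=pickle.load(open("cap0.pkl","rb"));T=d["top"];S=d["scene"]
t=lambda u,v:((u+.5)/5-.5+268,(v+.5)/5-.5+165)
s=lambda u,v:((u+.5)/5-.5+215,(v+.5)/5-.5+160)
P={}
for n,z,a,b in(("boss",58,(412,511),(516,168)),("roller",64,(518,275),(264,208)),("tab",65,(271,130),(320,433)),("spare",42,(268,548),(634,244)),("screwA",12,(164,58),None),("screwB",12,(663,168),(63,240)),("screwC",12,(49,528),(766,430)),("cap",24,(569,573),(452,80))):
    A=plane(T,t(*a),z);print(n,A[:2],end=" ");P[n]=A
    if b:
        B=plane(S,s(*b),z);print(B[:2],tri([ray(T,t(*a)),ray(S,s(*b))]));P[n]=(A+B)/2
    else:print()
an=lambda a,b:np.arctan2(*(P[b]-P[a])[[1,0]])
D=lambda a,b:np.linalg.norm((P[b]-P[a])[:2])
print("arm",an("boss","roller"),D("boss","roller"),"tab",an("boss","tab"),D("boss","tab"),"unit y",an("screwB","screwA")-np.pi/2, "unit x",an("screwC","screwA"))
E
```

```text
boss [452.8 -76. ] [458.6 -71.1] [453.9 -76.9  48. ]
roller [ 568.9 -126.2] [ 569.8 -127.8] [ 569.4 -126.8   64.3]
tab [638.3  -4.3] [627.8  -9.4] [633.2  -2.9  79.5]
spare [434.9  -7.7] [436.6  -7.8] [435.5  -8.2  40.4]
screwA [691.2  50.3] 
screwB [ 639.6 -209. ] [ 638.9 -209.2] [ 639.3 -208.7   12.9]
screwC [445.3 100.7] [445.3 100. ] [445.4 100.5  12.6]
cap [ 427.9 -157.4] [ 431.9 -154.5] [ 428.6 -158.6   17.3]
arm -0.4396009106726616 125.59582775370673 tab 0.35947181096732894 189.51603947823457 unit y -0.19734110867208465 unit x -0.20093260826917908
```

```bash
cat >> h.py <<'E'
PIV=np.array([453.8,-77.0]);REST=-0.4075
def dp(o,xyz,yaw):
    "tool-frame shift in m and turn from measured pose to a tool-down pose"
    from scipy.spatial.transform import Rotation as Ro
    R=Ro.from_euler("xyz",o["tcp_rot"]);G=Ro.from_euler("xyz",[np.pi,0,yaw])
    return np.round(R.inv().apply(np.array(xyz)-o["tool_pos"])/1e3,4),np.round((R.inv()*G).as_rotvec(),4)
def pushpose(a,gap,r=125,z=40):
    "TCP for pushing side at arm angle a (rel. rest), gap in mm from the roller"
    u=REST+a;e=np.array([np.cos(u),np.sin(u)]);n=np.array([-e[1],e[0]])
    p=PIV+r*e-n*(23.5+gap);return [*p,z],u+np.pi/2
E
python3 -m pendant '{"dp":[[-0.575,-0.482,0.08],[-0.575,-0.482,0.08],[-0.575,-0.482,0.08],[-0.575,-0.482,0.08],[-0.575,-0.482,0.08],[-0.575,-0.482,0.08],[-0.575,-0.482,0.08],[-0.575,-0.482,0.08]],"rotation":[[0,0,1.6],[0,0,1.6],[0,0,1.6],[0,0,1.6],[0,0,1.6],[0,0,1.6],[0,0,1.6],[0,0,1.6]]}' 0
python3 -c "
from h import *;from plant import get_obs
print(dp(get_obs(),*pushpose(0,25,z=120)))"
```

```text
time: 1.1
tool_pos: [430.5, 49.5, 173.5]
tcp_rot: [3.141, -0.0, 1.259]
contact_force: [1.2, 0.4, 0.9]
grip_width: 16.4
finger_force: 0.0
(array([-0.1735,  0.1807,  0.0534]), array([ 0.0001, -0.0003,  0.096 ]))
```

```bash

python3 -m pendant '{"dp":[[-0.06,0.06,0.0],[-0.12,0.12,0.0],[-0.1735,0.1807,0.01],[-0.1735,0.1807,0.02],[-0.1735,0.1807,0.02],[-0.1735,0.1807,0.02],[-0.1735,0.1807,0.02]],"rotation":[[0,0,0.03],[0,0,0.06],[0,0,0.096],[0,0,0.096],[0,0,0.096],[0,0,0.096],[0,0,0.096]]}' 0
python3 - <<'E'
from h import *;from plant import get_obs,vision
import pickle
o=get_obs();c=vision.capture("wrist")
pickle.dump((o,c),open("w1.pkl","wb"));cv2.imwrite("pics/w1.png",c["pixels"][:,:,::-1])
print(o["joint_positions"],o["contact_force"],dp(get_obs(),*pushpose(0,25,z=40)))
print(c["vfov"],c["cx"],c["cy"],c["dist"],c["T_tool_cam"])
E
```

```text
time: 1.98
tool_pos: [549.8, -167.0, 154.1]
tcp_rot: [-3.141, -0.0, 1.171]
contact_force: [0.0, -0.6, -0.2]
grip_width: 0.7
finger_force: 0.0
[-4.28454141e-01  4.96224322e-01  1.49032744e+00  2.78562568e-04
  1.15515004e+00 -2.89030841e-02] [ 0.02674969 -0.56864006 -0.21423267] (array([-0.004 ,  0.001 ,  0.1143]), array([ 0.0005, -0.0002,  0.0081]))
66.65862932945329 321.16174398440137 238.26141825784697 [-0.06136551  0.          0.          0.          0.        ] [[ 4.27560475e-04  9.67244025e-01  2.53848012e-01  6.78651414e+01]
 [ 9.99999838e-01 -3.18175726e-04 -4.71962867e-04 -2.03092533e-01]
 [-3.75734987e-04  2.53848173e-01 -9.67244004e-01 -1.58106871e+02]
 [ 0.00000000e+00  0.00000000e+00  0.00000000e+00  1.00000000e+00]]
```

View pics/w1.png

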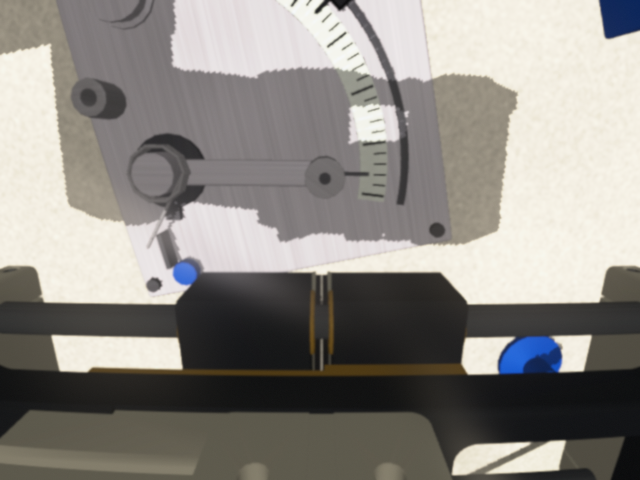

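The wrist view shows the boss top at (156,173), the roller top at (325,178), the needle tip at (368,174), and the closed fingers below them.

```bash
python3 - <<'E'
from h import *;import pickle
from scipy.spatial.transform import Rotation as Ro
o,c=pickle.load(open("w1.pkl","rb"))
W=np.eye(4);W[:3,:3]=Ro.from_euler("xyz",o["tcp_rot"]).as_matrix();W[:3,3]=o["tool_pos"];W=W@c["T_tool_cam"]
P={n:plane(c,uv,z,W) for n,uv,z in(("boss",(156,173),58),("roller",(325,178),64),("needle",(368,174),21),("screwB",(437,230),12))}
print(P)
for n in("roller","needle"):
    v=P[n][:2]-PIV;b=P[n]-P["boss"];print(n,np.hypot(*v),np.arctan2(v[1],v[0]),np.hypot(*b[:2]),np.arctan2(b[1],b[0]))
E
```

```text
{'boss': array([462.24505068, -77.72252169,  58.        ]), 'roller': array([ 569.47432173, -126.71517159,   64.        ]), 'needle': array([ 600.91565573, -140.8439917 ,   21.        ]), 'screwB': array([ 639.08432175, -208.64598738,   12.        ])}
roller 125.90530962973979 -0.4059172015368441 117.89145988291811 -0.4285740138848306
needle 160.37166656670612 -0.40944492392001364 152.3609421130067 -0.4271615252805887
```

```bash

python3 -m pendant '{"dp":[[-0.004,0.001,0.04],[-0.004,0.001,0.08],[-0.004,0.001,0.105],[-0.004,0.001,0.114],[-0.004,0.001,0.114],[-0.004,0.001,0.114]],"rotation":[[0,0,0.008],[0,0,0.008],[0,0,0.008],[0,0,0.008],[0,0,0.008],[0,0,0.008]]}' 0
python3 - <<'E'
from h import *;from plant import get_obs,vision
o=get_obs();print(o["contact_force"])
for a,g in((0,25),(0,2),(.05,0),(.1,0),(.15,0),(.2,0),(.25,0),(.3,0)):print(a,g,*dp(o,*pushpose(a,g)))
E
```

```text
time: 2.78
tool_pos: [550.3, -172.5, 41.1]
tcp_rot: [3.139, 0.0, 1.162]
contact_force: [-0.0, -0.2, -0.0]
grip_width: 0.6
finger_force: 0.0
[-0.01952566 -0.1535562  -0.04146765]
0 25 [ 0.0009 -0.0015  0.0011] [ 0.0025  0.     -0.001 ]
0 2 [ 0.0239 -0.0015  0.0011] [ 0.0025  0.     -0.001 ]
0.05 0 [ 0.0322 -0.0005  0.0011] [ 0.0025  0.0001 -0.051 ]
0.1 0 [0.0385 0.0002 0.0011] [ 2.50e-03  1.00e-04 -1.01e-01]
0.15 0 [0.0449 0.0006 0.0011] [ 0.0025  0.0002 -0.151 ]
0.2 0 [0.0512 0.0006 0.0011] [ 0.0025  0.0003 -0.201 ]
0.25 0 [0.0576 0.0004 0.0011] [ 0.0025  0.0003 -0.251 ]
0.3 0 [ 0.0639 -0.0002  0.0011] [ 0.0025  0.0004 -0.301 ]
```

```bash

python3 -m pendant '{"dp":[[0.012,-0.001,0.001],[0.02,-0.0015,0.001],[0.024,-0.0015,0.001],[0.027,-0.001,0.001],[0.030,-0.0005,0.001],[0.033,-0.0003,0.001],[0.036,0,0.001],[0.0385,0.0002,0.001]],"rotation":[[0,0,0],[0,0,0],[0,0,0],[0,0,-0.01],[0,0,-0.03],[0,0,-0.055],[0,0,-0.08],[0,0,-0.1]]}' 0
python3 - <<'E'
from h import *;from plant import get_obs,vision
o=get_obs();print(o["contact_force"],np.hypot(*o["contact_force"][:2]))
for a,g in((.1,0),(.15,0),(.2,0),(.25,0),(.3,0)):print(a,g,*dp(o,*pushpose(a,g)))
E
```

```text
time: 3.78
tool_pos: [565.2, -137.5, 38.8]
tcp_rot: [3.141, 0.001, 1.263]
contact_force: [-0.6, -4.6, 0.5]
grip_width: 0.3
finger_force: 2.5
[-0.55301306 -4.62844394  0.48912782] 4.661364259276896
0.1 0 [ 0.0005  0.0005 -0.0012] [ 0.0005  0.0005 -0.0001]
0.15 0 [ 0.0067  0.0015 -0.0012] [ 0.0005  0.0005 -0.0501]
0.2 0 [ 0.0131  0.0022 -0.0012] [ 0.0005  0.0005 -0.1001]
0.25 0 [ 0.0194  0.0026 -0.0012] [ 0.0005  0.0005 -0.1501]
0.3 0 [ 0.0258  0.0027 -0.0012] [ 0.0005  0.0006 -0.2001]
```

```bash

python3 -m pendant '{"dp":[[0.002,0.0005,-0.001],[0.004,0.001,-0.001],[0.006,0.0014,-0.001],[0.0078,0.0016,-0.001],[0.0095,0.0018,-0.001],[0.0115,0.002,-0.001],[0.0131,0.0022,-0.001],[0.0131,0.0022,-0.001]],"rotation":[[0,0,-0.015],[0,0,-0.03],[0,0,-0.045],[0,0,-0.06],[0,0,-0.075],[0,0,-0.09],[0,0,-0.1],[0,0,-0.1]]}' 0
python3 - <<'E'
from h import *;from plant import get_obs,vision
o=get_obs();print(o["contact_force"],np.hypot(*o["contact_force"][:2]))
for a,g in((.2,0),(.25,0),(.3,0)):print(a,g,*dp(o,*pushpose(a,g)))
E
```

```text
time: 4.78
tool_pos: [570.6, -126.3, 39.3]
tcp_rot: [-3.141, 0.001, 1.363]
contact_force: [-2.9, -8.5, -2.5]
grip_width: 0.2
finger_force: 4.2
[-2.88167583 -8.5396432  -2.50832341] 9.012744400206737
0.2 0 [ 0.0006  0.0005 -0.0007] [-0.0008  0.0014 -0.0007]
0.25 0 [ 0.0069  0.0015 -0.0007] [-0.0009  0.0014 -0.0507]
0.3 0 [ 0.0132  0.0022 -0.0007] [-0.0009  0.0014 -0.1007]
```

```bash

python3 -m pendant '{"dp":[[0.002,0.0005,0],[0.004,0.001,0],[0.006,0.0012,0],[0.0075,0.0014,0],[0.0085,0.0015,0],[0.0085,0.0015,0]],"rotation":[[0,0,-0.016],[0,0,-0.032],[0,0,-0.047],[0,0,-0.06],[0,0,-0.067],[0,0,-0.067]]}' 0
python3 - <<'E'
from h import *;from plant import get_obs,vision
for i in range(6):
    o=get_obs();f=o["contact_force"];print(o["time"],f,np.hypot(*f[:2]),np.linalg.norm(f))
    if i<5:c=vision.capture("wrist")
import pickle;pickle.dump((o,c),open("w2.pkl","wb"))
t=vision.capture("top");pickle.dump(t,open("t2.pkl","wb"));cv2.imwrite("pics/w2.png",c["pixels"][:,:,::-1])
for a,g in((.25,0),(.27,0),(.3,0)):print(a,g,*dp(o,*pushpose(a,g)))
E
```

```text
time: 5.52
tool_pos: [573.6, -118.8, 39.3]
tcp_rot: [-3.14, 0.002, 1.429]
contact_force: [-3.4, -11.0, -1.5]
grip_width: 0.7
finger_force: 5.3
5.525 [ -3.41805051 -10.9834594   -1.49646463] 11.503019149990244 11.59995068758069
5.575 [-3.00446269 -9.91167936 -2.43659729] 10.357035470036495 10.639792765374988
5.625 [ -2.55592967 -10.15837858  -1.88274669] 10.47499078140918 10.6428458117071
5.675 [ -3.10042689 -10.13027605  -1.43062678] 10.594108730947209 10.69026813467581
5.725 [ -3.24802938 -10.99720833  -1.7999027 ] 11.46683417403104 11.607236350497903
5.775 [ -2.82420479 -10.66223288  -1.63644664] 11.029929404838137 11.150663670273424
0.25 0 [-0.0009  0.0001 -0.0007] [-0.0012  0.0021  0.016 ]
0.27 0 [ 0.0016  0.0006 -0.0007] [-0.0013  0.0021 -0.004 ]
0.3 0 [ 0.0054  0.0012 -0.0007] [-0.0013  0.002  -0.034 ]
```

View pics/w2.png

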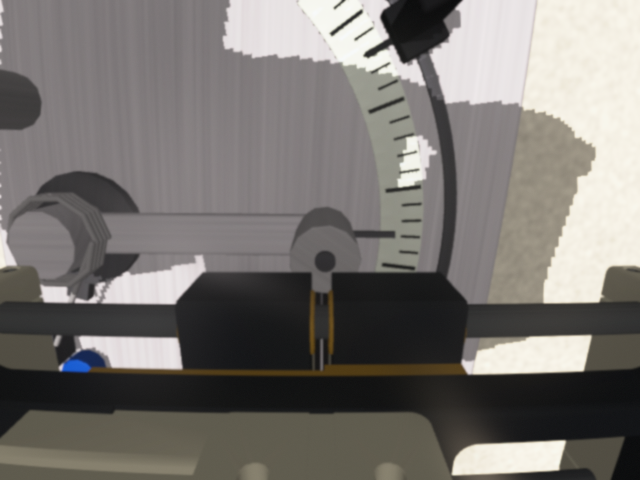

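The arm lies square to the finger face, with the needle at about (395,234) and the force near 11 N. I'll add about 2.5 mm and hold.

```bash

python3 -m pendant '{"dp":[[0.0013,0.0003,0],[0.0025,0.0005,0],[0.0025,0.0005,0],[0.0025,0.0005,0]],"rotation":[[0,0,-0.01],[0,0,-0.02],[0,0,-0.02],[0,0,-0.02]]}' 0
python3 - <<'E'
from h import *;from plant import get_obs,vision
F=[]
for i in range(9):
    o=get_obs();F.append(o["contact_force"])
    if i<8:c=vision.capture("wrist")
F=np.array(F);print(o["time"],F.mean(0),F.std(0),np.hypot(*F.mean(0)[:2]),o["tool_pos"],o["tcp_rot"])
E
```

```text
time: 6.32
tool_pos: [574.4, -116.7, 39.2]
tcp_rot: [-3.14, 0.002, 1.449]
contact_force: [-4.4, -10.7, -2.0]
grip_width: 0.0
finger_force: 5.6
6.725 [ -3.38425886 -11.07580281  -1.74647352] [0.48564322 0.42731187 0.51065633] 11.581304582893756 [ 574.41016814 -116.68514979   39.26084152] [-3.14026457e+00  2.29589337e-03  1.44929803e+00]
```

```bash

python3 -m pendant '{"dp":[[0.001,0.0002,0],[0.001,0.0002,0],[0.001,0.0002,0],[0.001,0.0002,0],[0.001,0.0002,0],[0.001,0.0002,0],[0.001,0.0002,0],[0.001,0.0002,0]],"rotation":[[0,0,-0.008],[0,0,-0.008],[0,0,-0.008],[0,0,-0.008],[0,0,-0.008],[0,0,-0.008],[0,0,-0.008],[0,0,-0.008]]}' 0
python3 - <<'E'
from h import *;from plant import get_obs,vision
import pickle
F=[]
for i in range(13):
    o=get_obs();F.append(o["contact_force"])
    if i<12:c=vision.capture("wrist" if i else "top");
    if i==0: t=c
F=np.array(F);print(o["time"],F.mean(0),np.hypot(*F.mean(0)[:2]),o["tool_pos"],o["tcp_rot"])
pickle.dump((o,c,t),open("w3.pkl","wb"))
cv2.imwrite("pics/w3.png",cv2.resize(c["pixels"][160:280,240:440,::-1],None,fx=4,fy=4,interpolation=cv2.INTER_CUBIC))
for a,g in((.3,0),(.2,0),(.1,0),(0,0),(0,4),(0,25)):print(a,g,*dp(o,*pushpose(a,g)))
E
```

```text
time: 7.72
tool_pos: [574.7, -115.8, 39.2]
tcp_rot: [-3.14, 0.002, 1.457]
contact_force: [-3.3, -10.7, -1.7]
grip_width: 0.7
finger_force: 5.8
8.325 [ -3.45396521 -11.49297297  -1.78274921] 12.00076262060719 [ 574.70957355 -115.79539436   39.25647217] [-3.14020272e+00  2.37872089e-03  1.45730049e+00]
0.3 0 [ 0.0021  0.0006 -0.0007] [-0.0014  0.0024 -0.006 ]
0.2 0 [-0.0103 -0.0023 -0.0007] [-0.0013  0.0024  0.094 ]
0.1 0 [-0.0223 -0.0064 -0.0007] [-0.0012  0.0025  0.194 ]
0 0 [-0.0339 -0.0117 -0.0006] [-0.001   0.0026  0.294 ]
0 4 [-0.0377 -0.0129 -0.0006] [-0.001   0.0026  0.294 ]
0 25 [-0.0578 -0.0189 -0.0006] [-0.001   0.0026  0.294 ]
```

View pics/w3.png

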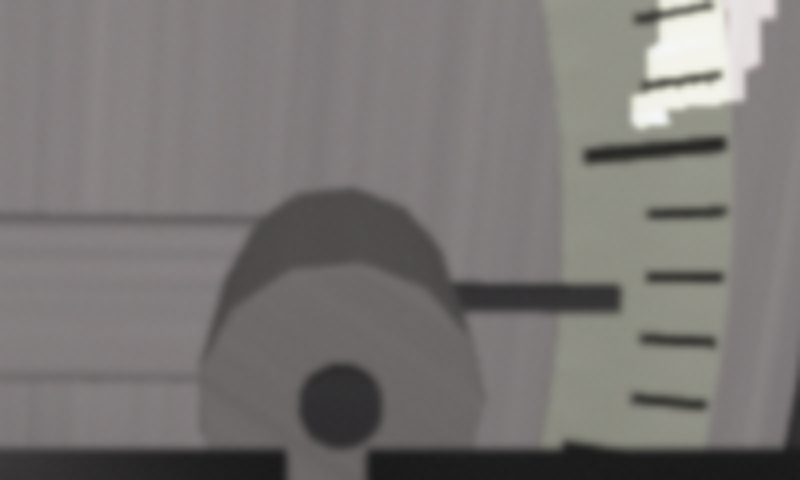

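The needle tip in the crop is at (620,297), which is (394.6,233.9) in the full picture. It has stood steady for over a second at 12.0 N. Next I ease it back along the arc.

```bash

python3 -m pendant '{"dp":[[-0.003,-0.0005,0],[-0.006,-0.0013,0],[-0.0103,-0.0023,0],[-0.0143,-0.0036,0],[-0.0183,-0.005,0],[-0.0223,-0.0064,0],[-0.0262,-0.008,0],[-0.030,-0.0098,0]],"rotation":[[0,0,0.025],[0,0,0.055],[0,0,0.094],[0,0,0.127],[0,0,0.16],[0,0,0.194],[0,0,0.228],[0,0,0.261]]}' 0
python3 - <<'E'
from h import *;from plant import get_obs
from scipy.spatial.transform import Rotation as Ro
import pickle
o,c,_=pickle.load(open("w3.pkl","rb"))
W=np.eye(4);W[:3,:3]=Ro.from_euler("xyz",o["tcp_rot"]).as_matrix();W[:3,3]=o["tool_pos"];W=W@c["T_tool_cam"]
n=plane(c,(394.6,233.9),21,W)[:2]-PIV;print("needle",n+PIV,np.hypot(*n),np.arctan2(n[1],n[0]),np.arctan2(n[1],n[0])-REST)
o=get_obs();print(o["contact_force"])
for a,g in((0.03,0),(0,0),(0,4),(0,25)):print(a,g,*dp(o,*pushpose(a,g)))
E
```

```text
time: 9.32
tool_pos: [561.9, -142.5, 39.3]
tcp_rot: [-3.141, -0.0, 1.194]
contact_force: [-1.5, -1.5, -1.8]
grip_width: 0.2
finger_force: 1.4
needle [613.65612791 -96.21053499] 161.00629268720917 -0.11960035794277268 0.2878996420572273
[-1.52921367 -1.53099772 -1.75289993]
0.03 0 [-0.0024  0.0003 -0.0007] [-0.0009 -0.0003  0.0011]
0 0 [-0.0062 -0.0005 -0.0007] [-0.0009 -0.0003  0.0311]
0 4 [-0.0102 -0.0006 -0.0007] [-0.0009 -0.0003  0.0311]
0 25 [-0.0312 -0.0012 -0.0007] [-0.0009 -0.0003  0.0311]
```

```bash

python3 -m pendant '{"dp":[[-0.0025,0,0],[-0.0045,-0.0003,0],[-0.0065,-0.0005,0],[-0.009,-0.0006,0],[-0.014,-0.0007,0],[-0.031,-0.001,0],[-0.031,-0.001,-0.04],[-0.031,-0.001,-0.1]],"rotation":[[0,0,0.012],[0,0,0.022],[0,0,0.031],[0,0,0.031],[0,0,0.031],[0,0,0.031],[0,0,0.031],[0,0,0.031]]}' 0
python3 - <<'E'
from h import *;from plant import get_obs,vision
import pickle
th=0.377;e=np.array([np.cos(th),np.sin(th)])
o=get_obs();print(dp(o,[*(PIV+190*e),130],th),dp(o,[*(PIV+190*e),130],th+np.pi),o["joint_positions"])
E
```

```text
time: 10.32
tool_pos: [548.4, -171.8, 139.1]
tcp_rot: [-3.137, -0.0, 1.164]
contact_force: [1.5, -0.6, 0.4]
grip_width: 1.0
finger_force: 0.0
(array([0.1838, 0.0101, 0.0091]), array([-0.0044,  0.0016,  0.7867])) (array([0.1838, 0.0101, 0.0091]), array([-2.0000e-03, -5.4000e-03, -2.3549e+00])) [-4.36983249e-01  5.14510480e-01  1.50442190e+00  4.98545405e-05
  1.12718382e+00 -2.99167747e-02]
```

```bash

python3 -m pendant '{"dp":[[0.04,-0.015,0],[0.08,-0.03,-0.005],[0.127,-0.047,-0.01],[0.127,-0.047,-0.01],[0.127,-0.047,-0.01],[0.127,-0.047,-0.01],[0.127,-0.047,-0.01],[0.127,-0.047,-0.01]],"rotation":[[0,0,0.15],[0,0,0.3],[0,0,0.45],[0,0,0.6],[0,0,0.787],[0,0,0.787],[0,0,0.787],[0,0,0.787]]}' 0.05
python3 - <<'E'
from h import *;from plant import get_obs,vision
import pickle
o=get_obs();c=vision.capture("wrist");pickle.dump((o,c),open("w4.pkl","wb"));cv2.imwrite("pics/w4.png",c["pixels"][:,:,::-1])
E
```

```text
time: 11.32
tool_pos: [556.9, -36.3, 149.7]
tcp_rot: [-3.141, 0.0, 0.379]
contact_force: [0.1, -0.1, -0.2]
grip_width: 50.0
finger_force: 0.0
```

View pics/w4.png

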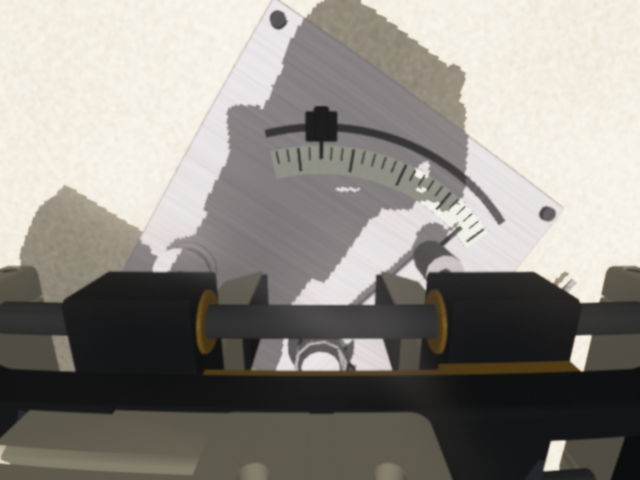

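The marker is at column 321: tab top about (321,108), foot about (321,128), pointer at (321,150). It lines up with the tool. The arm is resting again.

```bash
python3 - <<'E'
from h import *;import pickle
from plant import get_obs
from scipy.spatial.transform import Rotation as Ro
o,c=pickle.load(open("w4.pkl","rb"))
W=np.eye(4);W[:3,:3]=Ro.from_euler("xyz",o["tcp_rot"]).as_matrix();W[:3,3]=o["tool_pos"];W=W@c["T_tool_cam"]
m=(c["pixels"][95:145,295:350].max(2)<45);ys,xs=np.nonzero(m);print(xs.mean()+295,ys.mean()+95)
for uv,z in(((321,109),65),((321,128),24),((321,150),14)):
    v=plane(c,uv,z,W)[:2]-PIV;print(v+PIV,np.hypot(*v),np.arctan2(v[1],v[0]))
th=.3785;e=np.array([np.cos(th),np.sin(th)]);o=get_obs()
print(dp(o,[*(PIV+190*e),36],th))
E
```

```text
320.98692810457516 124.81481481481481
[639.40812845  -3.32424223] 199.6960055450477 0.37786784060869527
[630.03851916  -7.06393973] 189.60766904904958 0.3777673441103496
[614.87674171 -13.11360373] 173.2835489850309 0.3775899377322345
(array([ 7.900e-02, -1.000e-04,  1.137e-01]), array([-0.0001, -0.    ,  0.0005]))
```

```bash

python3 -m pendant '{"dp":[[0.04,0,0],[0.079,0,0.01],[0.079,0,0.03],[0.079,0,0.06],[0.079,0,0.09],[0.079,0,0.108],[0.079,0,0.113],[0.079,0,0.113]],"rotation":[[0,0,0],[0,0,0],[0,0,0],[0,0,0],[0,0,0],[0,0,0],[0,0,0],[0,0,0]]}' 0.05
python3 -m pendant '{"dp":[[0,0,0],[0,0,0],[0,0,0],[0,0,0],[0,0,0],[0,0,0]],"rotation":[[0,0,0],[0,0,0],[0,0,0],[0,0,0],[0,0,0],[0,0,0]]}' 0.0
python3 - <<'E'
from h import *;from plant import get_obs
o=get_obs();p=o["tool_pos"][:2]-PIV;th=np.arctan2(p[1],p[0]);print(th,np.hypot(*p),o["tcp_rot"])
for k in range(1,9):
    d=-0.0311*k;c,s=np.cos(d),np.sin(d);q=PIV+np.array([[c,-s],[s,c]])@p
    a=dp(o,[*q,o["tool_pos"][2]],o["tcp_rot"][2]+d);print(a)
E
```

```text
time: 12.38
tool_pos: [630.9, -6.8, 37.2]
tcp_rot: [3.141, -0.001, 0.378]
contact_force: [1.0, 0.2, -0.4]
grip_width: 50.2
finger_force: 0.0
time: 13.12
tool_pos: [630.5, -6.7, 36.8]
tcp_rot: [-3.142, -0.0, 0.378]
contact_force: [-0.9, -0.8, 1.0]
grip_width: 10.2
finger_force: 30.0
0.3784333930349143 190.16200033872468 [-3.14158465e+00 -2.06021112e-04  3.77728505e-01]
(array([-0.0001,  0.0059, -0.    ]), array([-0.    , -0.0002,  0.0311]))
(array([-0.0004,  0.0118, -0.    ]), array([-0.    , -0.0002,  0.0622]))
(array([-0.0008,  0.0177, -0.    ]), array([-0.    , -0.0002,  0.0933]))
(array([-0.0015,  0.0236, -0.    ]), array([-0.    , -0.0002,  0.1244]))
(array([-0.0023,  0.0295, -0.    ]), array([-0.    , -0.0002,  0.1555]))
(array([-0.0033,  0.0353, -0.    ]), array([-0.    , -0.0002,  0.1866]))
(array([-0.0045,  0.0411, -0.    ]), array([-0.000e+00, -2.000e-04,  2.177e-01]))
(array([-0.0058,  0.0468, -0.    ]), array([-0.000e+00, -2.000e-04,  2.488e-01]))
```

Gripped (10.2 mm, 30 N). I'll slide it along the arc in two equal calls of about 0.249 rad each.

```bash

R='x'
python3 -m pendant '{"dp":[[-0.0001,0.0059,0],[-0.0004,0.0118,0],[-0.0008,0.0177,0],[-0.0015,0.0236,0],[-0.0023,0.0295,0],[-0.0033,0.0353,0],[-0.0045,0.0411,0],[-0.0058,0.0468,0]],"rotation":[[0,0,0.0311],[0,0,0.0622],[0,0,0.0933],[0,0,0.1244],[0,0,0.1555],[0,0,0.1866],[0,0,0.2177],[0,0,0.2488]]}' 0.0
python3 - <<'E'
from h import *;from plant import get_obs
o=get_obs();p=o["tool_pos"][:2]-PIV;print(np.arctan2(p[1],p[0]),np.hypot(*p))
E
```

```text
time: 14.12
tool_pos: [642.3, -52.8, 36.7]
tcp_rot: [-3.141, 0.0, 0.127]
contact_force: [-2.7, 1.1, 3.4]
grip_width: 10.0
finger_force: 30.0
0.12794368239299905 190.03952713189264
```

```bash

python3 -m pendant '{"dp":[[-0.0001,0.0059,0],[-0.0004,0.0118,0],[-0.0008,0.0177,0],[-0.0015,0.0236,0],[-0.0023,0.0295,0],[-0.0033,0.0353,0],[-0.0045,0.0411,0],[-0.0058,0.0468,0]],"rotation":[[0,0,0.0311],[0,0,0.0622],[0,0,0.0933],[0,0,0.1244],[0,0,0.1555],[0,0,0.1866],[0,0,0.2177],[0,0,0.2488]]}' 0.0
python3 - <<'E'
from h import *;from plant import get_obs,vision
vision.capture("top");vision.capture("top");vision.capture("top")
o=get_obs();p=o["tool_pos"][:2]-PIV;print(np.arctan2(p[1],p[0]),np.hypot(*p),o["tcp_rot"],o["contact_force"])
E
```

```text
time: 15.12
tool_pos: [642.3, -99.8, 36.7]
tcp_rot: [-3.141, 0.001, -0.122]
contact_force: [-3.5, 3.0, 5.4]
grip_width: 9.8
finger_force: 30.0
-0.12333040109065725 189.8529585137524 [ 3.14126493e+00  6.05138738e-04 -1.21707936e-01] [-4.23134903  1.04762373  5.59156069]
```

```bash

python3 -m pendant '{"dp":[[0,0,0],[0,0,0],[0,0,0],[0,0,0],[0,0,-0.02],[0,0,-0.06],[0,0,-0.11],[-0.04,0,-0.115]],"rotation":[[0,0,0],[0,0,0],[0,0,0],[0,0,0],[0,0,0],[0,0,0],[0,0,0],[0,0,0]]}' 0.05
python3 -m pendant '{"dp":[[-0.04,0,0],[-0.04,0,0],[-0.04,0,0],[-0.04,0,0]],"rotation":[[0,0,0],[0,0,0],[0,0,0],[0,0,0]]}' 0.05
python3 - <<'E'
from h import *;from plant import get_obs,vision
from scipy.spatial.transform import Rotation as Ro
o=get_obs();c=vision.capture("wrist");cv2.imwrite("pics/w5.png",c["pixels"][:,:,::-1])
import pickle;pickle.dump((o,c),open("w5.pkl","wb"))
E
```

```text
time: 16.27
tool_pos: [606.5, -95.8, 156.0]
tcp_rot: [3.14, -0.011, -0.12]
contact_force: [-0.2, 0.2, -0.3]
grip_width: 50.2
finger_force: 0.0
time: 16.77
tool_pos: [564.2, -90.2, 151.7]
tcp_rot: [3.142, -0.001, -0.12]
contact_force: [0.6, -0.4, -0.1]
grip_width: 50.3
finger_force: 0.0
```

View pics/w5.png

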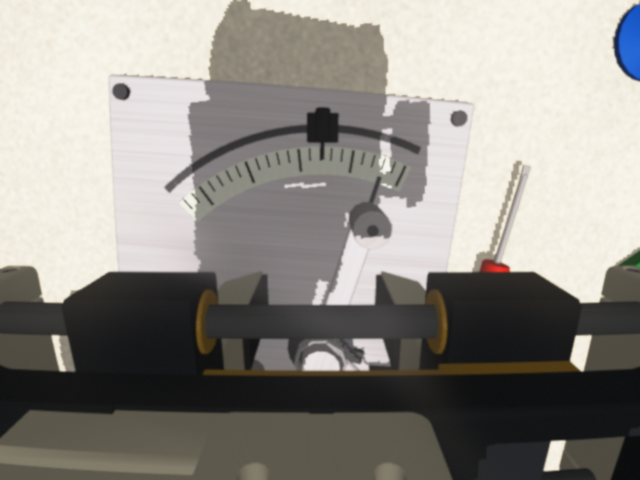

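The marker pointer is at (322,150), just over two ticks clockwise of the long tick. The needle is back at rest at (379,178). One numeric check, then I'll hand in.

```bash
python3 - <<'E'
from h import *;import pickle
from plant import workorder
from scipy.spatial.transform import Rotation as Ro
o,c=pickle.load(open("w5.pkl","rb"))
W=np.eye(4);W[:3,:3]=Ro.from_euler("xyz",o["tcp_rot"]).as_matrix();W[:3,3]=o["tool_pos"];W=W@c["T_tool_cam"]
A=[]
for uv,z in(((322,128),24),((322,150),14),((379,178),21)):
    v=plane(c,uv,z,W)[:2]-PIV;A.append(np.arctan2(v[1],v[0]));print(np.hypot(*v),A[-1])
d=A[0]-REST;r=A[2]-REST;print(d,r)
if .25<d<.32 and abs(r)<.03:print(workorder.close_job())
E
```

```text
190.17410818744966 -0.12339836898255346
173.74477713916465 -0.12399412736686798
159.11587968722085 -0.41025061469008467
0.2841016310174465 -0.002750614690084696
the job is handed in; nothing more can be done
None
```

I held the tensioner at about 12 N for over a second, eased it back to rest, set the marker at 0.284 rad from rest (the needle stood at 0.288 under the push), and handed the job in at about 17 s; it returned no verdict.

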